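Click the painting stand round to the three-pin mark

ROBOT

A 6-joint arm with a two-finger parallel gripper is mounted at the origin on the work surface. World frame = base frame: x ahead of the robot, y to its left, z up, the work surface at z = 0. Lengths are in m, angles in rad, forces in N, time in s.
With the tool pointing down it reaches from about 0.4 to 0.925 m from the base axis. Payload 3.4 kg.
Tool frame: the origin (TCP) lies midway between the tips of the shut fingers; the grasp point (between the pads) lies 19 mm behind it (robot.hold_point_z is the distance from the TCP to the grasp point, in m); z points along the fingers, y is the line along which they close (so a half turn about z gives the same grasp; the last joint's range is limited). The gripper opens to 85 mm and grips with 20 to 120 N. Pads are 22 mm wide; open, the fingers measure 114 mm over their backs; the gripper's body (76 mm by 85 mm) begins 54 mm behind the grasp point. The pads swing forward as they close: fully open they stand 13 mm farther back than shut.
Start: joints at [-1.222, 0.307, 1.506, -0, 1.328, -0.073], TCP at [0.236, -0.524, 0.198] pointing down, gripper open.
Joint ranges: [-3.12, 3.12], [-1.05, 2.28], [0.14, 2.33], [-1.42, 4.57], [0.1, 2.73], [-2.68, 2.68]. Speed limits (rad/s): [2.57, 2.57, 3.14, 3.14, 3.14, 3.14].

INTERFACE

Orientations are given as a unit quaternion [x, y, z, w].
In Python, from plant import telemetry, cams, robot gives the robot as it stands.
- The arm moves only by the tool arm_command, never from a script. Its argument "motion" is a list of rows, each a list of 2 entries, a list of its own where there are three numbers: the shift along the tool's x, y, z in m, then the turn, a rotation vector about the tool's x, y, z in degrees. A call has 1 to 10 rows; each row is the pose to reach, as a shift and turn from the pose commanded when the call began, along the tool's axes at that moment; what a row does not reach only later rows make up. A row lasts 1/10 s, in which the tool goes at most 50 mm and 8.59 degrees, less where a joint would pass 70% of its speed; a pose out of reach is approached as far as the arm can. A call with a gripper value outside its range is refused whole. "hand" is the closure, from 0 (fully open) to 1 (shut), set as the call begins (left out, the last holds). The fingers move at their own pace and stop on an object; "grip_force" is the grip in N (left out, the last holds). Time passes only in rows, so rows that repeat a pose let the fingers close. It gives the time, the measured TCP pose, the force, the opening and the grip force at its end, in the units of the state.
- telemetry.get_obs(): the state, without advancing time (a new reading comes with each control period).
- cams.get_image(name): name is "side" or "top" or "wrist"; returns the picture (420x560x3 uint8, red, green, blue); there is no depth.
- cams.camera_model(name): a dict with "mtx" (3x3 intrinsics, pixels), "dist" ([k1, k2, p1, p2, k3] as OpenCV has them; the pictures are not rectified), "world_to_cam" (4x4, takes a point from world to camera coordinates); the wrist camera has in their place "hand_eye" (4x4, takes a point from camera to tool coordinates, whose origin is the TCP and whose axes are the flange's). Camera axes: x right, y down, z forward; pixel columns grow to the right and rows downward; lengths in m; the calibration is good to about 2 mm. A picture is of the moment at which its call begins: read the wrist's pose just before it. camera_model takes no time and is no camera call.
- robot.hand_in(): hands the job in; it is judged then, once.
The state is a dict: "t": time; "joints": joint angles; "qvel": joint speeds; "tau": joint torques, N m; "tool_pos": TCP position; "tcp_rot": TCP orientation; "ft_force": force on the tool from outside, world axes, zero at the start; "ft_torque": the same for the moment, N m; "opening": finger opening in m; "grasp_force": force on a finger pad.
Only numpy, scipy, OpenCV 4.12 (cv2) and the standard library are available. Lean on these libraries where they do the work, as an engineer would, in place of code of your own. Each camera call takes 0.05 s, during which the arm holds its last target. There are 200 camera calls.

TASK

Turn the knurled wheel of the painting stand anticlockwise with a fingertip, by friction on the wheel, until the aluminium strip on it clicks in at the mark with three pins, then take the hand away. The figure must ride round still standing in the middle of the wheel: do not touch or lift it, and leave everything else on the bench where it is.

Things in the scene. Friction and masses are not known exactly. Their poses are not given: they have to be found in the camera images.
- stand: Painting stand screwed to the bench: round wooden base, 200 mm across, 12 mm thick, under a knurled black rubber wheel. Origin at the centre of its underside, z up. Four marks of flat steel pins lie on the base round the wheel, 86 mm from the axis: one pin at -1.05 rad (from the stand's x towards its y), two pins at -0.35, three at 0.35, four at 1.05.
- wheel (a joint): Angle (rad) of the wheel (140 mm across, 18 mm thick), growing anticlockwise seen from above. It clicks into four stops: 0 (aluminium strip at the one-pin mark), 0.7 (two pins), 1.4 (three), 2.1 (four), and when let go pulls itself to the nearest, within 0.03 (it can balance only within 0.05 of halfway). End blocks at -0.25, 2.35. A click takes at most 0.1 N m. It starts at the one-pin or two-pin stop, seldom balanced between.
- wheel_axis (a point): Point on the wheel's axis at its flat top, 36 mm above the bench when not pressed; fixed to the stand. The top is free for a fingertip from radius 25 to 70 mm; the figure stands in the middle. The wheel floats on a spring: pressed down it sinks up to 5 mm (about 3.5 N at first, 11 N fully down) and still turns.
- strip_end (a point): Outer end, at the rim (radius 70 mm), of the flat aluminium strip let into the wheel's top (48 by 6 mm, radial, not raised); turns with the wheel.
- mark3 (a point): Middle of the three-pin mark on the base, 86 mm from the axis.
- figure: Grey miniature figure on a round black plinth 28 mm across, 42 mm high, 45 g, standing loose on the middle of the wheel (within 6 mm of the axis) and riding round with it; origin centre of underside, z up.
- jar: Glass jar with an aluminium screw-top lid, 64 mm across, 85 mm high; origin centre of underside. Bystander.
- dish: Grey ceramic mixing dish, 90 mm across, 28 mm high; origin centre of underside. Bystander.
- pot_a: Small paint pot, 32 mm across, 38 mm high; origin centre of underside. Bystander.
- pot_b: A second paint pot like it. Bystander.
- clamp: Steel C-shaped hobby clamp lying on the bench, about 65 by 140 mm, 14 mm high; origin under the middle of its spine. Bystander.
- brush: Miniature paintbrush lying on the bench, 160 mm long, 8 mm thick, along its x axis. Bystander.
- spare_figure: Twin of the figure, standing on the bench, 42 mm high; origin centre of underside. Bystander.
There are look-alikes about, which are no part of the job. Of the things shaped like the stand, the wooden one is meant.

How it is judged:
By the outcome, as a careful person would: the job done as asked, in the order asked, and still so for the second after the job is handed in, with the robot touching nothing.
It also fails if it takes over 48 s, if anything falls off the work surface, if the arm or the gripper's body presses on something with over 40 N, if the wrist force passes 120 N, or if a joint passes its speed limit or range.

## Working session

There is one attempt and no reset: what is moved stays moved. The work goes in short steps, Python scripts to look and compute and a tool call to move; the robot and the scene stay as the last step left them, time stands still between calls to the robot, and variables do not carry over. Pictures are saved under pics/ and viewed, at most 10 in all, crops included, and the job is handed in when it is done.

Besides the shell and the picture viewer there is one more tool, called after "Emit:" as a command line: name --argument value ..., lists and objects as JSON in quotes. arm_command: Moves the arm, as the interface text tells. Its arguments: {"type":"object","properties":{"motion":{"type":"array","items":{"type":"array"}},"hand":{"type":"number"},"grip_force":{"type":"number"}},"required":["motion"]}

```bash
mkdir -p pics
python3 - <<'E'
from plant import telemetry, cams, robot
import cv2
for n in("top","side"):
    cv2.imwrite(f"pics/{n}0.png",cams.get_image(n)[:,:,::-1])
    m=cams.camera_model(n);print(n,m)
o=telemetry.get_obs();print(o['t'],o['tool_pos'],o['tcp_rot'],o['opening'])
print(cams.camera_model('wrist'))
E
```

```text
top {'mtx': array([[474.34782626,   0.        , 284.01261294],
       [  0.        , 474.34782626, 199.15305415],
       [  0.        ,   0.        ,   1.        ]]), 'dist': array([-0.15539406,  0.        ,  0.        ,  0.        ,  0.        ]), 'world_to_cam': array([[ 0.01636362, -0.99961686,  0.0223239 , -0.04323762],
       [-0.99501839, -0.01847613, -0.09796451,  0.51618668],
       [ 0.09833944, -0.02060964, -0.99493949,  1.30231674],
       [ 0.        ,  0.        ,  0.        ,  1.        ]])}
side {'mtx': array([[452.82878905,   0.        , 278.44959728],
       [  0.        , 452.82878905, 213.91710591],
       [  0.        ,   0.        ,   1.        ]]), 'dist': array([0.00190742, 0.        , 0.        , 0.        , 0.        ]), 'world_to_cam': array([[ 0.99604376, -0.08688357,  0.01865654, -0.49708855],
       [-0.04941012, -0.71597622, -0.69637396,  0.0280916 ],
       [ 0.0738611 ,  0.69269712, -0.71743657,  1.24759368],
       [ 0.        ,  0.        ,  0.        ,  1.        ]])}
0.1 [ 0.23568867 -0.52373015  0.19747458] [ 9.77740089e-01  2.09817705e-01 -1.13452381e-04 -9.14420147e-04] 0.08576356331426406
{'mtx': array([[322.43797622,   0.        , 281.73235537],
       [  0.        , 322.43797622, 210.92174806],
       [  0.        ,   0.        ,   1.        ]]), 'dist': array([-0.04848071,  0.        ,  0.        ,  0.        ,  0.        ]), 'hand_eye': array([[ 9.17447471e-04, -9.62503801e-01, -2.71266644e-01,
         6.92679992e-02],
       [ 9.99999509e-01,  9.84351965e-04, -1.10575655e-04,
        -7.64798943e-04],
       [ 3.73451342e-04, -2.71266410e-01,  9.62504231e-01,
        -1.74836278e-01],
       [ 0.00000000e+00,  0.00000000e+00,  0.00000000e+00,
         1.00000000e+00]])}
```

View pics/top0.png

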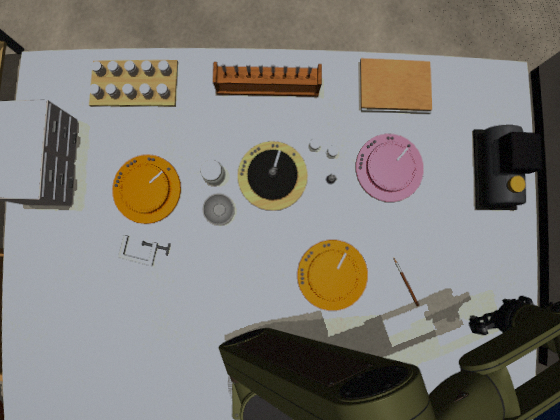

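View pics/side0.png

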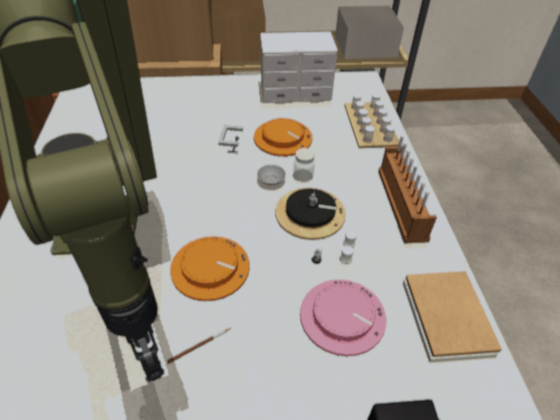

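The wooden stand with the black wheel is at about (272,173) in the top view. The strip points up to about (278,150), and pots, jar and dish are nearby. I'll zoom in and compute positions.

```bash
cat > h.py <<'E'
import numpy as np, cv2
from plant import telemetry, cams, robot
from scipy.spatial.transform import Rotation as R
def cam(n,o=None):
    m=cams.camera_model(n)
    if n!='wrist': return m,np.array(m['world_to_cam'])
    T=np.eye(4);T[:3,:3]=R.from_quat(o['tcp_rot']).as_matrix();T[:3,3]=o['tool_pos']
    return m,np.linalg.inv(T@np.array(m['hand_eye']))
def px2w(n,uv,z,o=None):
    m,W=cam(n,o);p=cv2.undistortPoints(np.array([[uv]],float),m['mtx'],m['dist'])[0,0]
    C=np.linalg.inv(W);d=C[:3,:3]@[p[0],p[1],1];c=C[:3,3];return c+d*(z-c[2])/d[2]
def w2px(n,P,o=None):
    m,W=cam(n,o);return cv2.projectPoints(np.atleast_2d(P).astype(float),cv2.Rodrigues(W[:3,:3])[0],W[:3,3],m['mtx'],m['dist'])[0][:,0]
E
python3 - <<'E'
from h import *
im=cv2.imread('pics/top0.png')
cv2.imwrite('pics/crop.png',cv2.resize(im[125:225,190:350],None,fx=5,fy=5,interpolation=cv2.INTER_CUBIC))
hsv=cv2.cvtColor(im,cv2.COLOR_BGR2HSV)
roi=np.zeros(im.shape[:2],np.uint8);cv2.circle(roi,(272,174),42,255,-1)
wood=((hsv[...,1]>60)&(hsv[...,2]>120)&(roi>0)).astype(np.uint8)
c=max(cv2.findContours(wood,0,1)[0],key=cv2.contourArea)
(e,ax,an)=cv2.fitEllipse(c);print(e,ax)
print(px2w('top',e,.008))
dark=((hsv[...,2]<60)&(roi>0)).astype(np.uint8)
c=max(cv2.findContours(dark,0,1)[0],key=cv2.contourArea)
e,ax,an=cv2.fitEllipse(cv2.convexHull(c));print(e,ax,px2w('top',e,.03))
for n,uv,z in[('jar',(212,166),.085),('dish',(218,209),.02),('pa',(314,144),.038),('pb',(332,153),.038),('spare',(331,178),.03),('tip',(278,150),.036)]:print(n,px2w('top',uv,z))
E
```

```text
(272.0670471191406, 175.43316650390625) (68.08223724365234, 68.5611343383789)
[0.58594942 0.00059283 0.008     ]
(272.0081787109375, 174.36373901367188) (49.02825164794922, 49.53867721557617) [0.58569731 0.00069408 0.03      ]
jar [0.59720243 0.1626226  0.085     ]
dish [0.48623382 0.15048694 0.02      ]
pa [ 0.67338929 -0.11592322  0.038     ]
pb [ 0.6487578 -0.1669799  0.038    ]
spare [ 0.5787312  -0.16542653  0.03      ]
tip [ 0.65436596 -0.01483003  0.036     ]
```

View pics/crop.png

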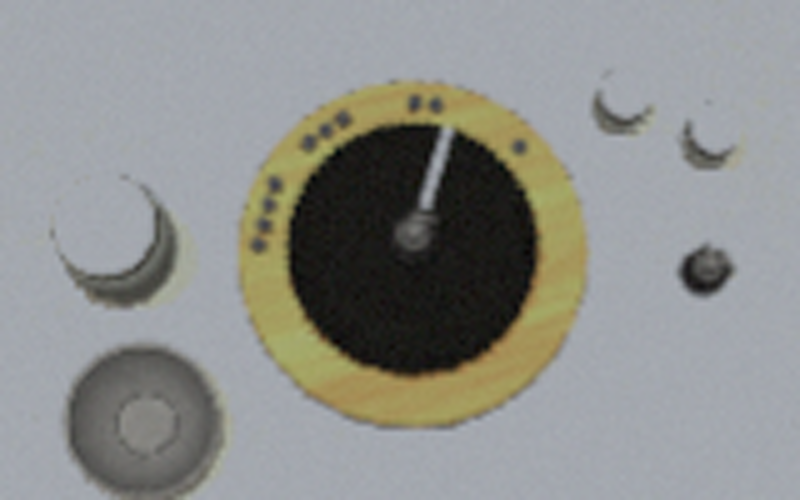

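The strip sits about halfway between the one-pin and two-pin marks: in the crop its end is at (448,128), two-pin at (426,104), three-pin at (327,131). Next I'll compute the angles and the approach shift in tool axes.

Run:
```python
from h import *
c=np.array([.586,.0006])
f=lambda u,v,z:px2w('top',(190+(u+.5)/5-.5,125+(v+.5)/5-.5),z)[:2]-c
for n,u,v,z in[('1',519,147,.013),('2',426,104,.013),('3',327,131,.013),('4',267,215,.013),('tip',448,128,.036),('in',427,208,.036)]:
    d=f(u,v,z);print(n,np.hypot(*d),np.arctan2(d[1],d[0]))
o=telemetry.get_obs();Rm=R.from_quat(o['tcp_rot']).as_matrix()
a=np.radians(150);t=np.r_[c+.05*np.array([np.cos(a),np.sin(a)]),.09]
print(Rm.round(3),t,Rm.T@(t-o['tool_pos']))
```

```text
1 0.08639292795760935 -0.7645658987771295
2 0.08652029163661297 -0.07132318295036572
3 0.0856425834112757 0.6251761915077839
4 0.08551962935051691 1.3326816798358225
tip 0.07042211232690426 -0.27042939701322155
in 0.023406642923623103 -0.3426429224651309
[[ 0.912  0.41  -0.001]
 [ 0.41  -0.912  0.002]
 [ 0.    -0.002 -1.   ]] [0.54269873 0.0256     0.09      ] [ 0.50534854 -0.37480067  0.1082446 ]
```

Emit:
arm_command --motion '[[[0.04,-0.03,0],[0,0,0]],[[0.08,-0.06,0],[0,0,0]],[[0.12,-0.09,0],[0,0,0]],[[0.16,-0.12,0],[0,0,0]],[[0.2,-0.15,0],[0,0,0]],[[0.24,-0.18,0],[0,0,0]],[[0.28,-0.21,0],[0,0,0]],[[0.32,-0.24,0],[0,0,0]],[[0.36,-0.27,0.02],[0,0,0]],[[0.4,-0.3,0.04],[0,0,0]]]' --hand 1 --grip_force 20

```text
t: 1.1
tool_pos: [0.4752, -0.0911, 0.1612]
tcp_rot: [0.978, 0.21, 0.001, 0.001]
ft_force: [-0.6, -0.1, 0.6]
opening: -0.0
grasp_force: 0.0
```

Emit:
arm_command --motion '[[[0.035,-0.025,0.02],[0,0,0]],[[0.07,-0.05,0.04],[0,0,0]],[[0.105,-0.075,0.068],[0,0,0]],[[0.105,-0.075,0.068],[0,0,0]],[[0.105,-0.075,0.068],[0,0,0]]]'

```text
t: 1.6
tool_pos: [0.5381, 0.0194, 0.0918]
tcp_rot: [0.977, 0.211, -0.002, -0.0]
ft_force: [-0.7, -0.5, -0.1]
opening: 0.0001
grasp_force: 0.0
```

Run:
```python
from h import *
o=telemetry.get_obs();a=cams.get_image('wrist');b=cams.get_image('top')
cv2.imwrite('pics/w1.png',np.vstack([a[:,:,::-1]]))
cv2.imwrite('pics/t1.png',b[:,:,::-1])
print(o['t'],o['tool_pos'],o['ft_force'],o['opening'],o['joints'])
c=np.array([.586,.0006])
pts=[(*c,.036)]+[(*(c+.07*np.array([np.cos(x),np.sin(x)])),.036) for x in(-.3,.625)]
print(w2px('wrist',pts,o))
```

```text
1.6 [0.53811345 0.01938198 0.09182619] [-0.70938249 -0.50253518 -0.08209221] 9.547761260510645e-05 [-4.21375124e-02  3.63255227e-01  1.72339343e+00 -4.74520036e-04
  1.05845095e+00  1.10343581e+00]
[[334.35892519 168.39168228]
 [405.48085609  92.2176326 ]
 [317.75971528  65.73464301]]
```

View pics/w1.png

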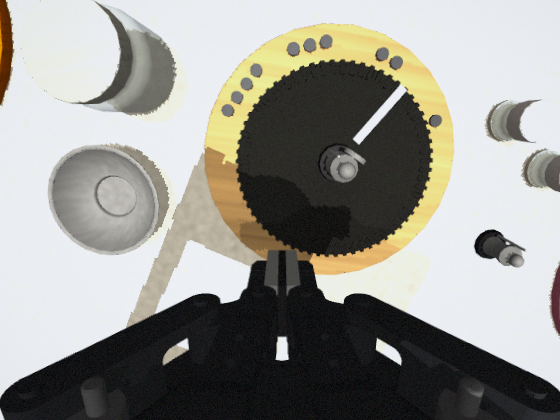

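Emit:
arm_command --motion '[[[0,0,0.02],[0,0,0]],[[0,0,0.035],[0,0,0]],[[0,0,0.045],[0,0,0]],[[0,0,0.045],[0,0,0]],[[0,0,0.045],[0,0,0]]]'

```text
t: 2.2
tool_pos: [0.5393, 0.0178, 0.0489]
tcp_rot: [0.978, 0.209, 0.0, 0.0]
ft_force: [0.2, 0.8, -0.2]
opening: -0.0001
grasp_force: 0.0
```

Run:
```python
from h import *
o=telemetry.get_obs();cv2.imwrite('pics/w2.png',cams.get_image('wrist')[:,:,::-1])
print(o['t'],o['tool_pos'],o['ft_force'],R.from_quat(o['tcp_rot']).as_matrix().round(3))
o1=dict(tool_pos=[0.5381,0.0194,0.0918],tcp_rot=[0.977,0.211,-0.002,0])
for n,uv,z in[('end',(404,88),.036),('in',(356,141),.036),('m3',(309.5,45.5),.013),('m1',(435,121),.013)]:
    d=px2w('wrist',uv,z,o1)[:2]-[.586,.0006];print(n,np.hypot(*d),np.arctan2(d[1],d[0]))
```

```text
2.2 [0.53933609 0.01775609 0.04885111] [ 0.18923527  0.81295354 -0.15482286] [[ 0.912  0.409  0.001]
 [ 0.409 -0.912 -0.   ]
 [ 0.001  0.    -1.   ]]
end 0.07119310210736932 -0.26164713862702493
in 0.024130070856132214 -0.21466750360465275
m3 0.08753580913878581 0.6307021733867655
m1 0.08652974478510989 -0.7477240651463768
```

Emit:
arm_command --motion '[[[0,0,0.006],[0,0,0]],[[0,0,0.01],[0,0,0]],[[0,0,0.013],[0,0,0]],[[0,0,0.015],[0,0,0]],[[0,0,0.016],[0,0,0]],[[0,0,0.016],[0,0,0]]]'

```text
t: 2.85
tool_pos: [0.539, 0.0186, 0.0319]
tcp_rot: [0.978, 0.21, -0.0, -0.0]
ft_force: [-0.6, -0.3, 0.2]
opening: -0.0
grasp_force: 0.0
```

Run:
```python
from h import *
o=telemetry.get_obs();print(o['tool_pos'],o['ft_force'])
Rm=R.from_quat(o['tcp_rot']).as_matrix();p=o['tool_pos'][:2]-np.array([.586,.0006])
print(np.hypot(*p),np.degrees(np.arctan2(p[1],p[0])))
for k in range(1,15):
    q=R.from_euler('z',4*k,degrees=True).apply([*p,0]);print(4*k,(Rm.T@(q-[*p,0])*1e3).round(1))
```

```text
[0.53899392 0.01864131 0.03193718] [-0.63195721 -0.28359485  0.24580154]
0.05034938298420943 159.0027915673227
4 [-2.4  2.6  0. ]
8 [-4.6  5.3  0. ]
12 [-6.7  8.2  0. ]
16 [-8.5 11.2  0. ]
20 [-10.1  14.3   0. ]
24 [-11.5  17.5   0. ]
28 [-12.6  20.8   0. ]
32 [-13.6  24.2   0. ]
36 [-14.2  27.7  -0. ]
40 [-14.7  31.2  -0. ]
44 [-14.9  34.7  -0. ]
48 [-14.8  38.2  -0. ]
52 [-14.5  41.7  -0. ]
56 [-14.   45.2  -0. ]
```

No contact force yet at z=0.032, so I'll look before pressing on.

Run:
```python
from h import *
a=cams.get_image('wrist')[:,:,::-1]; s=cams.get_image('side')[:,:,::-1]
s=cv2.resize(s[160:250,250:370],None,fx=4.66,fy=4.66,interpolation=cv2.INTER_CUBIC)[:420]
cv2.imwrite('pics/w3.png',cv2.resize(np.hstack([a,s]),(800,300),interpolation=cv2.INTER_AREA))
```

```text
Traceback (most recent call last):
ValueError: all the input array dimensions except for the concatenation axis must match exactly, but along dimension 0, the array at index 0 has size 420 and the array at index 1 has size 419
```

Run:
```python
from h import *
a=cams.get_image('wrist')[:,:,::-1]; s=cams.get_image('side')[:,:,::-1]
s=cv2.resize(s[160:250,250:370],(560,420),interpolation=cv2.INTER_CUBIC)
cv2.imwrite('pics/w3.png',cv2.resize(np.hstack([a,s]),(800,300),interpolation=cv2.INTER_AREA))
o=telemetry.get_obs();print(o['tool_pos'],o['ft_force'])
```

```text
[0.53923281 0.01854474 0.03225699] [ 1.10505184 -0.40905939  0.07531633]
```

View pics/w3.png

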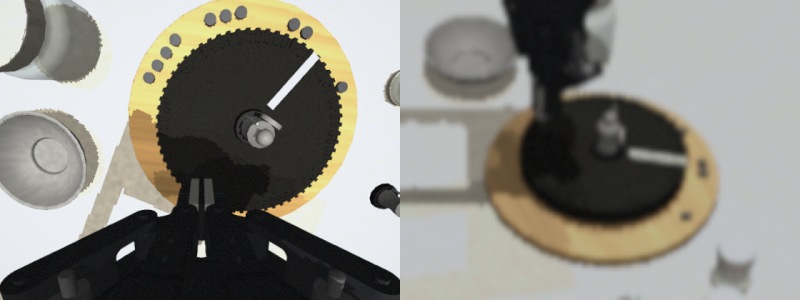

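The fingertips are over the wheel at about (200,183) in the left half and not obviously in contact. I'll lower 1 mm at a time, checking force.

Emit:
arm_command --motion '[[[0,0,0.001],[0,0,0]],[[0,0,0.001],[0,0,0]],[[0,0,0.001],[0,0,0]]]'

```text
t: 3.35
tool_pos: [0.5391, 0.0185, 0.0312]
tcp_rot: [0.978, 0.21, -0.0, -0.0]
ft_force: [-0.3, -0.2, 0.3]
opening: 0.0
grasp_force: 0.0
```

Emit:
arm_command --motion '[[[0,0,0.001],[0,0,0]],[[0,0,0.001],[0,0,0]],[[0,0,0.001],[0,0,0]]]'

```text
t: 3.65
tool_pos: [0.5391, 0.0185, 0.0301]
tcp_rot: [0.978, 0.21, -0.0, -0.0]
ft_force: [-0.7, 0.3, -0.4]
opening: 0.0
grasp_force: 0.0
```

Emit:
arm_command --motion '[[[0,0,0.001],[0,0,0]],[[0,0,0.001],[0,0,0]],[[0,0,0.001],[0,0,0]]]'

```text
t: 3.95
tool_pos: [0.5391, 0.0185, 0.0291]
tcp_rot: [0.978, 0.21, -0.0, -0.0]
ft_force: [-0.1, -0.6, -0.2]
opening: 0.0003
grasp_force: 0.0
```

Emit:
arm_command --motion '[[[0,0,0.001],[0,0,0]],[[0,0,0.001],[0,0,0]],[[0,0,0.001],[0,0,0]]]'

```text
t: 4.25
tool_pos: [0.5391, 0.0186, 0.0281]
tcp_rot: [0.978, 0.21, -0.0, -0.0]
ft_force: [0.3, -0.0, 0.2]
opening: 0.0003
grasp_force: 0.0
```

Run:
```python
from h import *
o=telemetry.get_obs();a=cams.get_image('wrist')[:,:,::-1].copy(); s=cams.get_image('side')[:,:,::-1].copy()
P=o['tool_pos'];print(P,o['ft_force'],o['tau'],w2px('wrist',P,o),w2px('side',P))
a=cv2.resize(a[200:300,220:353],(400,300),interpolation=cv2.INTER_CUBIC)
s=cv2.resize(s[170:245,260:360],(400,300),interpolation=cv2.INTER_CUBIC)
i=np.hstack([a,s]);i=(255*(i/255.)**.5).astype(np.uint8)
cv2.imwrite('pics/w4.png',i)
```

```text
[0.53906714 0.01855972 0.0281165 ] [ 0.32037354 -0.04748749  0.17561181] [-1.14631994e-04 -4.65140247e+01 -1.73132426e+01  1.13956247e-05
  9.02285246e-04  6.74178153e-07] [[283.05515354 244.07417361]] [[292.16012084 202.80529852]]
```

View pics/w4.png

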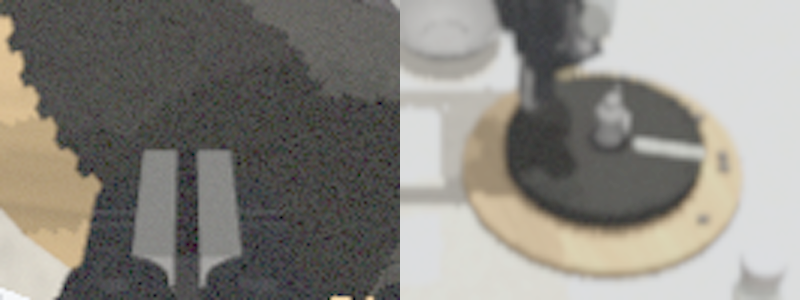

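Both views put the real fingertip about 9 mm above the reported TCP: wrist view about (282,250) against a predicted 244, side view about row 197 against 203. Contact should come a little lower, so I'll carry on gently.

Emit:
arm_command --motion '[[[0,0,0.001],[0,0,0]],[[0,0,0.001],[0,0,0]],[[0,0,0.001],[0,0,0]]]'

```text
t: 4.65
tool_pos: [0.5391, 0.0185, 0.0271]
tcp_rot: [0.978, 0.21, -0.0, -0.0]
ft_force: [-0.4, -0.1, -0.0]
opening: -0.0001
grasp_force: 0.0
```

Emit:
arm_command --motion '[[[0,0,0.001],[0,0,0]],[[0,0,0.001],[0,0,0]],[[0,0,0.001],[0,0,0]]]'

```text
t: 4.95
tool_pos: [0.5391, 0.0186, 0.0261]
tcp_rot: [0.978, 0.21, -0.0, -0.0]
ft_force: [-0.2, -0.2, -0.3]
opening: 0.0001
grasp_force: 0.0
```

Emit:
arm_command --motion '[[[0,0,0.001],[0,0,0]],[[0,0,0.001],[0,0,0]],[[0,0,0.001],[0,0,0]]]'

```text
t: 5.25
tool_pos: [0.5391, 0.0185, 0.0251]
tcp_rot: [0.978, 0.21, -0.0, -0.0]
ft_force: [0.6, 0.4, -0.5]
opening: -0.0004
grasp_force: 0.0
```

Emit:
arm_command --motion '[[[0,0,0.001],[0,0,0]],[[0,0,0.001],[0,0,0]]]'

```text
t: 5.45
tool_pos: [0.539, 0.0186, 0.0241]
tcp_rot: [0.978, 0.21, -0.0, -0.0]
ft_force: [0.7, -0.0, -0.2]
opening: -0.0
grasp_force: 0.0
```

Emit:
arm_command --motion '[[[0,0,0.001],[0,0,0]],[[0,0,0.001],[0,0,0]]]'

```text
t: 5.65
tool_pos: [0.539, 0.0185, 0.023]
tcp_rot: [0.978, 0.21, -0.0, -0.0]
ft_force: [-0.1, 0.4, 0.8]
opening: 0.0
grasp_force: 0.0
```

Emit:
arm_command --motion '[[[0,0,0.001],[0,0,0]],[[0,0,0.001],[0,0,0]]]'

```text
t: 5.85
tool_pos: [0.539, 0.0186, 0.022]
tcp_rot: [0.978, 0.21, -0.0, -0.0]
ft_force: [0.7, -0.6, 0.4]
opening: 0.0002
grasp_force: 0.0
```

Run:
```python
from h import *
o=telemetry.get_obs();a=cams.get_image('wrist')[:,:,::-1].copy()
P=o['tool_pos'];print(P,o['ft_force'],o['tau'],o['joints'])
s=cams.get_image('side')[:,:,::-1];s=cv2.resize(s[170:220,270:320],(300,300),interpolation=cv2.INTER_CUBIC)
t=cv2.resize(a,(400,300))
i=np.hstack([t,s]);i=(255*(i/255.)**.5).astype(np.uint8);cv2.imwrite('pics/w5.png',i)
```

```text
[0.53902607 0.01856268 0.02202599] [ 0.68236789 -0.62978553  0.40856423] [-2.83339323e-03 -4.67357898e+01 -1.70423287e+01  2.57822921e-04
 -2.34171096e-02  1.02562225e-07] [-4.39008147e-02  4.53115596e-01  1.79912377e+00  2.81039792e-06
  8.89593961e-01  1.10402301e+00]
```

View pics/w5.png

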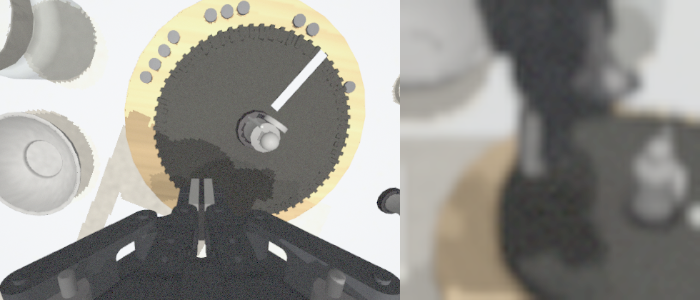

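Emit:
arm_command --motion '[[[0,0,0.001],[0,0,0]],[[0,0,0.001],[0,0,0]]]'

```text
t: 6.15
tool_pos: [0.5391, 0.0185, 0.0211]
tcp_rot: [0.978, 0.21, -0.0, -0.0]
ft_force: [-0.1, -1.0, 0.3]
opening: -0.0
grasp_force: 0.0
```

Emit:
arm_command --motion '[[[0,0,0.001],[0,0,0]],[[0,0,0.001],[0,0,0]]]'

```text
t: 6.35
tool_pos: [0.539, 0.0185, 0.02]
tcp_rot: [0.978, 0.21, -0.0, -0.0]
ft_force: [-0.1, 0.7, 0.9]
opening: -0.0003
grasp_force: 0.0
```

Run:
```python
from h import *
o=telemetry.get_obs();print(o['tool_pos'],o['ft_force'],o['ft_torque'],o['tau'])
```

```text
[0.53899963 0.01854261 0.02003444] [-0.11831671  0.66724011  0.86372357] [-0.02062903 -0.04710557 -0.00782073] [-2.67150026e-03 -4.68022943e+01 -1.69349009e+01  1.20959048e-04
 -2.35290639e-02  4.54493522e-05]
```

Still no contact at a TCP height of 0.020. I'll check the camera height with PnP on the marks, and average brightened frames to find the real fingertip against the black wheel.

Run:
```python
from h import *
o=telemetry.get_obs();A=np.mean([cams.get_image('wrist')[:,:,::-1].astype(float) for _ in range(8)],0)
S=np.mean([cams.get_image('side')[:,:,::-1].astype(float) for _ in range(4)],0)
P=o['tool_pos'];print(o['t'],P,w2px('wrist',P,o),w2px('side',P))
a=np.clip(A[190:310,210:370]*5,0,255).astype(np.uint8);s=np.clip(S[170:230,260:330]*3,0,255).astype(np.uint8)
cv2.imwrite('pics/w6.png',np.hstack([cv2.resize(a,(440,330),interpolation=cv2.INTER_CUBIC),cv2.resize(s,(350,330),interpolation=cv2.INTER_CUBIC)]))
m=cams.camera_model('wrist');th=-.415+0
b=-.0715+.35 # stand x heading
c=np.array([.586,.0006]);e=lambda r,x,z:[c[0]+r*np.cos(x),c[1]+r*np.sin(x),z]
W=[e(.086,b-1.05,.014),e(.086,b-.35,.014),e(.086,b+.35,.014),e(.086,b+1.05,.014),e(.07,-.265,.036),e(.022,-.265,.036)]
px=np.array([(349,87),(305,25),(227,11),(160,57),(325,52),(274,107)])*1.4
o5=dict(o);o5['tool_pos']=np.array([.539,.0186,.022])
print((w2px('wrist',W,o5)-px).round(1))
ok,rv,tv=cv2.solvePnP(np.array(W),px.astype(float),m['mtx'],m['dist'])
C=-cv2.Rodrigues(rv)[0].T@tv;print(C.T,np.linalg.inv(cam('wrist',o5)[1])[:3,3])
```

```text
6.35 [0.53899963 0.01854261 0.02003444] [[283.05517735 244.07415115]] [[292.02221543 204.84274135]]
[[ 0.7  4.7]
 [ 2.5  4.3]
 [ 1.   4.2]
 [-0.5  3.6]
 [-2.3  5. ]
 [-0.4  6. ]]
[[0.59630612 0.04850525 0.19643374]] [0.60189883 0.0477176  0.19682221]
```

View pics/w6.png

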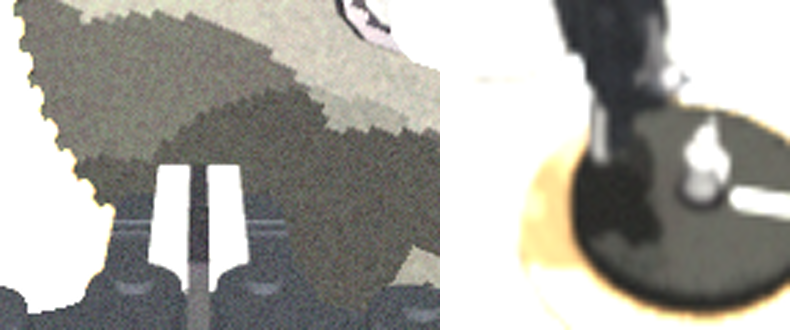

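PnP confirms the arm height, and the averaged views put the real fingertips about 15–22 mm behind the reported TCP. In the wrist picture they are at about (282,250) and end on bright tips. To keep the body clear of the figure I'll raise the hand, go to radius 56 mm with tool x pointing radially, and descend there.

Emit:
arm_command --motion '[[[0,0,-0.015],[0,0,0]],[[0,0,-0.025],[0,0,0]],[[-0.005,0.01,-0.025],[0,0,0]],[[-0.012,0.022,-0.025],[0,0,0]],[[-0.0205,0.0354,-0.02],[0,0,0]],[[-0.0205,0.0354,-0.01],[0,0,0]],[[-0.0205,0.0354,0],[0,0,0]],[[-0.0205,0.0354,0.001],[0,0,0]],[[-0.0205,0.0354,0.002],[0,0,0]]]'

```text
t: 7.85
tool_pos: [0.5342, -0.0219, 0.0172]
tcp_rot: [0.978, 0.21, -0.001, -0.0]
ft_force: [0.1, 0.2, 0.1]
opening: -0.0
grasp_force: 0.0
```

Emit:
arm_command --motion '[[[0,0,0.001],[0,0,0]],[[0,0,0.001],[0,0,0]]]'

```text
t: 8.05
tool_pos: [0.5351, -0.0218, 0.0172]
tcp_rot: [0.978, 0.21, 0.0, -0.0]
ft_force: [-0.2, -0.4, -0.0]
opening: 0.0002
grasp_force: 0.0
```

Emit:
arm_command --motion '[[[0,0,0.001],[0,0,0]],[[0,0,0.001],[0,0,0]]]'

```text
t: 8.25
tool_pos: [0.5351, -0.022, 0.0163]
tcp_rot: [0.978, 0.21, 0.0, 0.0]
ft_force: [-0.6, 1.0, -0.3]
opening: -0.0002
grasp_force: 0.0
```

Emit:
arm_command --motion '[[[0,0,0.001],[0,0,0]],[[0,0,0.001],[0,0,0]]]'

```text
t: 8.45
tool_pos: [0.5349, -0.0221, 0.0152]
tcp_rot: [0.978, 0.21, 0.0, 0.0]
ft_force: [1.0, 1.1, 0.5]
opening: -0.0001
grasp_force: 0.0
```

Emit:
arm_command --motion '[[[0,0,0.001],[0,0,0]],[[0,0,0.001],[0,0,0]]]'

```text
t: 8.65
tool_pos: [0.5349, -0.0222, 0.0141]
tcp_rot: [0.978, 0.21, -0.0, -0.0]
ft_force: [0.0, 0.4, 0.8]
opening: -0.0
grasp_force: 0.0
```

Emit:
arm_command --motion '[[[0,0,0.001],[0,0,0]],[[0,0,0.001],[0,0,0]]]'

```text
t: 8.85
tool_pos: [0.5348, -0.0222, 0.0131]
tcp_rot: [0.978, 0.21, -0.0, -0.0]
ft_force: [-0.1, -0.1, -0.3]
opening: 0.0001
grasp_force: 0.0
```

Emit:
arm_command --motion '[[[0,0,0.001],[0,0,0]],[[0,0,0.001],[0,0,0]]]'

```text
t: 9.05
tool_pos: [0.5349, -0.0221, 0.012]
tcp_rot: [0.978, 0.21, -0.0, -0.0]
ft_force: [-0.7, -0.3, -1.0]
opening: 0.0001
grasp_force: 0.0
```

Run:
```python
from h import *
o=telemetry.get_obs();S=np.mean([cams.get_image('side')[:,:,::-1].astype(float) for _ in range(4)],0)
T=np.mean([cams.get_image('top')[:,:,::-1].astype(float) for _ in range(2)],0)
P=o['tool_pos'];print(o['t'],P,o['ft_force'],o['tau'],w2px('side',P),w2px('top',P))
s=np.clip(S[140:240,250:350]*2.5,0,255).astype(np.uint8);t=np.clip(T[140:200,240:300]*2.5,0,255).astype(np.uint8)
cv2.imwrite('pics/w7.png',np.hstack([cv2.resize(s,(500,500),interpolation=cv2.INTER_CUBIC),cv2.resize(t,(300,500),interpolation=cv2.INTER_CUBIC)]))
```

```text
9.05 [ 0.53485051 -0.02213187  0.01204622] [-0.69388939 -0.2770603  -1.04751693] [-3.48098889e-03 -4.66923916e+01 -1.63771713e+01  3.09906736e-04
 -2.31058965e-02  1.90506120e-05] [[291.99858268 217.18726079]] [[279.74266549 193.23158557]]
```

View pics/w7.png

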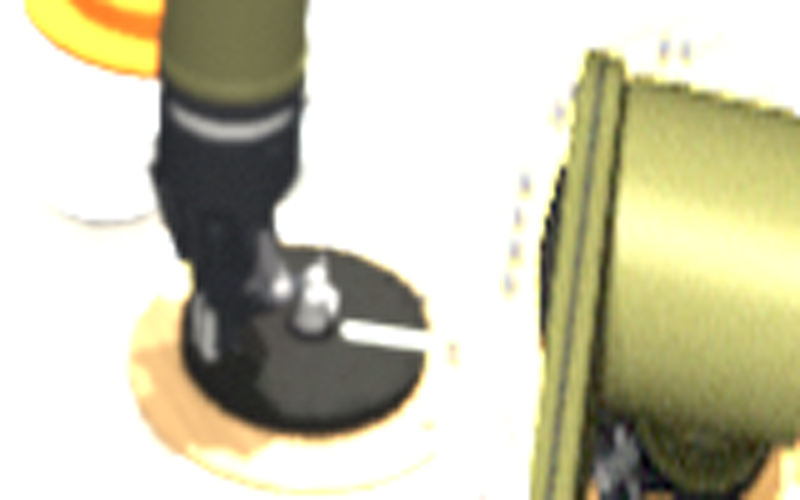

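Emit:
arm_command --motion '[[[0,0,0.001],[0,0,0]],[[0,0,0.001],[0,0,0]]]'

```text
t: 9.55
tool_pos: [0.5348, -0.0221, 0.011]
tcp_rot: [0.978, 0.21, -0.0, -0.0]
ft_force: [-0.2, 0.2, -0.6]
opening: -0.0002
grasp_force: 0.0
```

Emit:
arm_command --motion '[[[0,0,0.001],[0,0,0]],[[0,0,0.001],[0,0,0]]]'

```text
t: 9.75
tool_pos: [0.5348, -0.0221, 0.01]
tcp_rot: [0.978, 0.21, -0.0, -0.0]
ft_force: [-0.6, 1.3, 0.8]
opening: 0.0001
grasp_force: 0.0
```

Emit:
arm_command --motion '[[[0,0,0.001],[0,0,0]],[[0,0,0.001],[0,0,0]]]'

```text
t: 9.95
tool_pos: [0.5348, -0.0221, 0.009]
tcp_rot: [0.978, 0.21, -0.0, -0.0]
ft_force: [0.4, 0.2, -0.4]
opening: -0.0
grasp_force: 0.0
```

Emit:
arm_command --motion '[[[-0.002,0,0],[0,0,0]],[[-0.004,0,0.001],[0,0,0]],[[-0.004,0,0.002],[0,0,0]],[[-0.004,0,0.002],[0,0,0]]]'

```text
t: 10.35
tool_pos: [0.531, -0.0238, 0.007]
tcp_rot: [0.978, 0.21, -0.0, -0.0]
ft_force: [0.6, -0.6, -0.5]
opening: 0.0
grasp_force: 0.0
```

Emit:
arm_command --motion '[[[0,0,0.001],[0,0,0]],[[0,0,0.002],[0,0,0]],[[0,0,0.002],[0,0,0]]]'

```text
t: 10.65
tool_pos: [0.5312, -0.0238, 0.005]
tcp_rot: [0.978, 0.21, -0.0, -0.0]
ft_force: [0.2, 0.5, 0.1]
opening: -0.0001
grasp_force: 0.0
```

Emit:
arm_command --motion '[[[0,0,0.001],[0,0,0]],[[0,0,0.002],[0,0,0]],[[0,0,0.002],[0,0,0]]]'

```text
t: 10.95
tool_pos: [0.5313, -0.0238, 0.0031]
tcp_rot: [0.978, 0.21, -0.0, -0.0]
ft_force: [-0.9, 0.2, 0.6]
opening: 0.0002
grasp_force: 0.0
```

Run:
```python
from h import *
o=telemetry.get_obs();A=np.mean([cams.get_image('wrist')[:,:,::-1].astype(float) for _ in range(4)],0)
print(o['t'],o['tool_pos'],o['ft_force'],o['tau'],robot.hold_point_z)
np.save('A.npy',A)
cv2.imwrite('pics/w8.png',np.vstack([cv2.resize(np.clip(A*2.5,0,255).astype(np.uint8),(700,525))]))
```

```text
10.95 [ 0.53130155 -0.02376821  0.00305927] [-0.86916985  0.21673947  0.57702573] [ 4.82456235e-03 -4.66196501e+01 -1.56801975e+01  8.85259451e-04
 -7.44027231e-03 -4.75824905e-06] 0.0187
```

Emit:
arm_command --motion '[[[0,0,0.001],[0,0,0]],[[0,0,0.001],[0,0,0]]]'

```text
t: 11.35
tool_pos: [0.5312, -0.0239, 0.0023]
tcp_rot: [0.978, 0.21, -0.0, 0.0]
ft_force: [-0.6, -1.0, 3.3]
opening: 0.0001
grasp_force: 1.5
```

Emit:
arm_command --motion '[[[0,0,0.001],[0,0,0]],[[0,0,0.001],[0,0,0]]]'

```text
t: 11.55
tool_pos: [0.531, -0.024, 0.0014]
tcp_rot: [0.978, 0.21, -0.0, 0.0]
ft_force: [-2.1, -1.7, 4.7]
opening: 0.0002
grasp_force: 2.8
```

Emit:
arm_command --motion '[[[0,0,0.001],[0,0,0]],[[0,0,0.001],[0,0,0]]]'

```text
t: 11.75
tool_pos: [0.531, -0.0241, 0.0005]
tcp_rot: [0.978, 0.21, -0.0, 0.0]
ft_force: [-1.9, -1.9, 7.2]
opening: -0.0004
grasp_force: 3.4
```

Emit:
arm_command --motion '[[[0,0,0.001],[0,0,0]],[[0,0,0.001],[0,0,0]]]'

```text
t: 11.95
tool_pos: [0.5309, -0.0242, -0.0004]
tcp_rot: [0.978, 0.21, -0.0, 0.0]
ft_force: [-3.0, -2.4, 7.7]
opening: -0.0001
grasp_force: 4.0
```

Contact: the force rises from 3.3 to 7.7 N, like the wheel's spring. I'll check that it is the fingertip and not the figure before turning.

Run:
```python
from h import *
o=telemetry.get_obs();A=np.mean([cams.get_image('wrist')[:,:,::-1].astype(float) for _ in range(2)],0)
S=np.mean([cams.get_image('side')[:,:,::-1].astype(float) for _ in range(2)],0)
a=np.clip(A*2,0,255).astype(np.uint8);s=np.clip(S[170:240,270:330]*2.2,0,255).astype(np.uint8)
cv2.imwrite('pics/w9.png',np.hstack([cv2.resize(a,(500,375)),cv2.resize(s,(300,375),interpolation=cv2.INTER_CUBIC)]))
Rm=R.from_quat(o['tcp_rot']).as_matrix();p=o['tool_pos'][:2]-np.array([.586,.0006])
print(o['ft_force'],o['ft_torque'],np.hypot(*p),np.degrees(np.arctan2(p[1],p[0])))
for k in range(1,17):
    q=R.from_euler('z',4*k,degrees=True).apply([*p,0]);print(4*k,(Rm.T@(q-[*p,0])*1e3).round(1))
```

```text
[-2.97392021 -2.44172191  7.70738402] [-0.21213743  0.47105661 -0.00714149] 0.06040111485178416 -155.7845663119179
4 [0.1 4.2 0. ]
8 [0.6 8.4 0. ]
12 [ 1.3 12.6  0. ]
16 [ 2.3 16.6  0. ]
20 [ 3.6 20.7  0. ]
24 [ 5.2 24.6  0. ]
28 [ 7.1 28.4  0. ]
32 [ 9.2 32.   0. ]
36 [11.5 35.5  0. ]
40 [14.1 38.8  0. ]
44 [16.9 42.   0. ]
48 [20.  44.9  0. ]
52 [23.2 47.6  0. ]
56 [26.6 50.1  0. ]
60 [30.2 52.3  0. ]
64 [33.9 54.3  0. ]
```

View pics/w9.png

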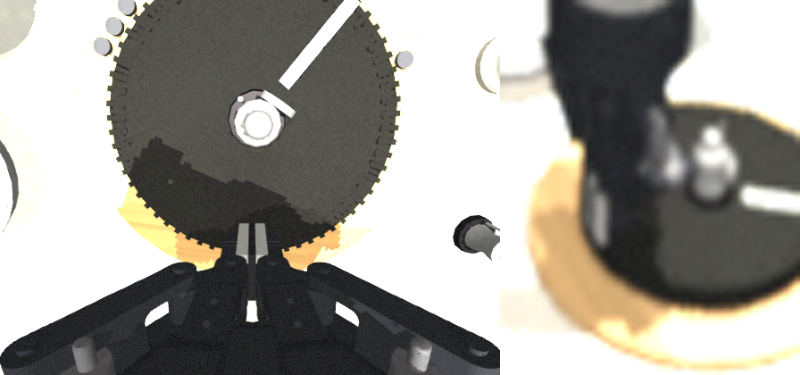

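The figure stands clear at (257,122) and the tip is on the wheel near the rim at (252,222). Now I'll sweep anticlockwise along the arc, turning the tool with it.

Emit:
arm_command --motion '[[[0.0001,0.0042,0],[0,0,-4]],[[0.0006,0.0084,0],[0,0,-8]],[[0.0013,0.0126,0],[0,0,-12]],[[0.0023,0.0166,0],[0,0,-16]],[[0.0036,0.0207,0],[0,0,-20]],[[0.0052,0.0246,0],[0,0,-24]],[[0.0071,0.0284,0],[0,0,-28]],[[0.0092,0.032,0],[0,0,-32]],[[0.0092,0.032,0],[0,0,-32]]]'

```text
t: 13.05
tool_pos: [0.5535, -0.0503, -0.0002]
tcp_rot: [0.882, 0.472, 0.0, 0.001]
ft_force: [-1.1, -3.9, 7.0]
opening: -0.0002
grasp_force: 3.3
```

```bash
cat > strip.py <<'E'
from h import *
c=np.array([.586,.0006])
def strip(o,A):
    # mean brightness along radial line r 30..66 on wheel top, z .034
    th=np.arange(-.9,1.6,.01);r=np.linspace(.032,.064,12)
    P=np.array([[c[0]+k*np.cos(t),c[1]+k*np.sin(t),.034] for t in th for k in r])
    uv=w2px('wrist',P,o).astype(np.float32)
    g=A.astype(np.float32).mean(2)
    ins=(uv[:,0]>0)&(uv[:,0]<559)&(uv[:,1]>0)&(uv[:,1]<419)
    v=cv2.remap(g,uv[:,0].reshape(-1,12),uv[:,1].reshape(-1,12),1);v[~ins.reshape(v.shape)]=np.nan
    s=np.nanmedian(v,1);k=s>np.nanmax(s)*.7
    return th[k].mean(),np.nanmax(s),np.ptp(th[k])
if __name__=='__main__':
    o=telemetry.get_obs();A=cams.get_image('wrist');print(strip(o,A),'goal .628')
    Rm=R.from_quat(o['tcp_rot']).as_matrix();p=o['tool_pos'][:2]-c
    print(o['t'],o['tool_pos'],o['ft_force'],np.hypot(*p),np.degrees(np.arctan2(p[1],p[0])),np.degrees(np.arctan2(Rm[1,0],Rm[0,0])))
    for k in range(3,31,3):
        q=R.from_euler('z',k,degrees=True).apply([*p,0]);print(k,(Rm.T@(q-[*p,0])*1e3).round(1))
E
python3 strip.py
```

```text
(np.float64(0.31000000000000105), np.float32(238.38997), np.float64(0.1200000000000001)) goal .628
13.05 [ 5.53528216e-01 -5.03445931e-02 -2.23179188e-04] [-1.12955095 -3.87387041  7.0185056 ] 0.06041331273494853 -122.51319723928341 56.33035979111464
3 [0.1 3.2 0. ]
6 [0.5 6.3 0. ]
9 [0.9 9.4 0. ]
12 [ 1.6 12.5  0. ]
15 [ 2.4 15.6  0. ]
18 [ 3.3 18.6  0. ]
21 [ 4.4 21.6  0. ]
24 [ 5.7 24.5  0. ]
27 [ 7.1 27.3  0. ]
30 [ 8.7 30.   0. ]
```

The wheel turned without slip: the strip is at 0.31 rad and the goal is 0.63. 18° more.

Emit:
arm_command --motion '[[[0.0001,0.0032,0],[0,0,-3]],[[0.0005,0.0063,0],[0,0,-6]],[[0.0009,0.0094,0],[0,0,-9]],[[0.0016,0.0125,0],[0,0,-12]],[[0.0024,0.0156,0],[0,0,-15]],[[0.0033,0.0186,0],[0,0,-18]],[[0.0033,0.0186,0],[0,0,-18]],[[0.0033,0.0186,0],[0,0,-18]]]'

```text
t: 13.9
tool_pos: [0.5721, -0.0583, 0.0002]
tcp_rot: [0.797, 0.604, 0.001, 0.002]
ft_force: [-0.5, -4.5, 6.2]
opening: -0.0
grasp_force: 3.2
```

```bash
python3 strip.py|head -2
```

```text
(np.float64(0.6250000000000013), np.float32(238.56248), np.float64(0.1100000000000001)) goal .628
13.9 [ 5.72054425e-01 -5.83216147e-02  1.89440828e-04] [-0.54674365 -4.47309753  6.1808227 ] 0.06054944875767564 -103.31574303999767 74.2513345121809
```

Strip at 0.625 against 0.628. I'll lift straight up, then back away.

Emit:
arm_command --motion '[[[0,0,-0.002],[0,0,0]],[[0,0,-0.005],[0,0,0]],[[0,0,-0.012],[0,0,0]],[[0,0,-0.03],[0,0,0]],[[0,0,-0.06],[0,0,0]],[[0,0,-0.1],[0,0,0]],[[0,0,-0.12],[0,0,0]],[[-0.02,0,-0.12],[0,0,0]],[[-0.04,0,-0.12],[0,0,0]],[[-0.04,0,-0.12],[0,0,0]]]'

```text
t: 14.95
tool_pos: [0.5583, -0.0964, 0.1195]
tcp_rot: [0.798, 0.603, -0.0, -0.0]
ft_force: [-0.6, 0.6, 0.8]
opening: 0.0001
grasp_force: 0.0
```

Run:
```python
from strip import *
o=telemetry.get_obs();A=cams.get_image('wrist');print(strip(o,A),o['t'],o['tool_pos'],o['ft_force'])
# figure: bystander/figure change in side view vs first picture; mark-3 pins from this view
S=cams.get_image('side')[:,:,::-1];S0=cv2.imread('pics/side0.png')
for n,(x,y,w,h) in dict(fig=(303,185,20,25),spare=(308,240,18,25),pots=(335,225,30,40),jar=(290,145,30,35),dish=(255,165,32,25)).items():
    t=S0[y:y+h,x:x+w];r=cv2.matchTemplate(S[y-8:y+h+8,x-8:x+w+8].copy(),t,cv2.TM_CCOEFF_NORMED);_,m,_,l=cv2.minMaxLoc(r);print(n,round(m,3),l[0]-8,l[1]-8)
```

```text
(np.float64(0.6300000000000013), np.float32(235.43097), np.float64(0.1200000000000001)) 14.95 [ 0.55832332 -0.09641804  0.11946851] [-0.56983851  0.62879921  0.84515954]
fig 0.387 8 3
spare 0.945 0 0
pots 1.0 0 0
jar 0.262 8 -4
dish 0.762 -1 0
```

Emit:
arm_command --motion '[[[-0.04,0,-0.03],[0,0,0]],[[-0.08,0,-0.06],[0,0,0]],[[-0.12,0,-0.08],[0,0,0]],[[-0.16,0.04,-0.08],[0,0,0]],[[-0.2,0.02,-0.08],[0,0,0]],[[-0.24,-0.02,-0.08],[0,0,0]],[[-0.28,-0.06,-0.08],[0,0,0]],[[-0.28,-0.1,-0.08],[0,0,0]],[[-0.28,-0.1,-0.08],[0,0,0]],[[-0.28,-0.1,-0.08],[0,0,0]]]'

```text
t: 16.05
tool_pos: [0.3864, -0.3368, 0.1991]
tcp_rot: [0.798, 0.603, 0.0, -0.0]
ft_force: [0.6, -0.5, 0.8]
opening: -0.0001
grasp_force: 0.0
```

Run:
```python
from strip import *
o=telemetry.get_obs();print(o['t'],o['tool_pos'])
for n,S0,B in(('side',cv2.imread('pics/side0.png'),dict(fig=(303,185,20,22),spare=(308,240,18,25),pots=(335,225,30,40),jar=(290,145,30,35),dish=(255,165,32,25))),('top',cv2.imread('pics/top0.png'),dict(fig=(264,164,16,16),jar=(198,155,30,32),dish=(202,193,34,34),pots=(306,137,34,22)))):
  S=cams.get_image(n)[:,:,::-1]
  for k,(x,y,w,h) in B.items():
    t=S0[y:y+h,x:x+w];r=cv2.matchTemplate(S[y-8:y+h+8,x-8:x+w+8].copy(),t,cv2.TM_CCOEFF_NORMED);_,m,_,l=cv2.minMaxLoc(r);print(n,k,round(m,3),l[0]-8,l[1]-8)
T=cams.get_image('top').astype(float).mean(2)
th=np.arange(-1,1.7,.01);r=np.linspace(.035,.062,10)
uv=w2px('top',np.array([[c[0]+q*np.cos(a),c[1]+q*np.sin(a),.036] for a in th for q in r])).astype(np.float32)
v=np.median(cv2.remap(T.astype(np.float32),uv[:,0].reshape(-1,10),uv[:,1].reshape(-1,10),1),1);k=v>v.max()*.7;print('strip top',th[k].mean(),np.ptp(th[k]),v.max())
```

```text
16.05 [ 0.38635656 -0.33675076  0.19911648]
side fig 0.849 0 0
side spare 1.0 0 0
side pots 1.0 0 0
side jar 1.0 0 0
side dish 0.882 1 0
top fig 0.549 -3 5
top jar 0.998 0 0
top dish 0.998 0 0
top pots 0.996 0 0
strip top 0.6200000000000014 0.1200000000000001 167.35417
```

```bash
python3 -c "
from plant import robot;print(robot.hand_in())"
```

```text
the job is handed in; nothing more can be done
None
```

The wheel's strip is clicked in at the three-pin mark (measured 0.62–0.63 rad against 0.628). The figure still appears to be standing in the middle, judged by a side-view image match. The jar, dish, pots and spare figure match their starting images; I didn't check the clamp and brush. The hand is clear, and the job was handed in at about 16 s.

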